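# Charge the tumbling barrel and bare its inner lid

## Task

Load the rubber tumbling barrel for deburring: tip the orange bin of castings over on its pivot so that all four drop into the barrel, and swing it back level. Then carry the nested pair of lids together (the inner lid's stud bears both) and lower them gently onto the barrel until the inner lid is fully seated in the mouth. Last, lift off the outer lid alone, leaving the inner lid seated and undisturbed so that its seal can be checked, and finish still holding the outer lid, level and still, in the gripper with its rim clear above the top of the stud; leave the barrel, the other bins and the other things on the desk where they are.

Things in the scene. Friction and masses are not known exactly. Their poses are not given: they have to be found in the camera images.
- bin_full_bar (a point): middle of the tipping bar of the orange bin that holds the castings: a level round steel bar, 10 mm thick, 80 mm clear between its ears, 35 mm free below it, open above, before and behind. Axes turn with the bin: bin level, y runs along the bar, z is up, x points away from the barrel. The bar swings at 178 mm radius about bin_full_pivot, 88 mm before (-x) and 155 mm below it
- bin_full_pivot (a point): middle of that bin's pivot axis; its axes stay fixed: y along the pivot (parallel to the bar), z up, x away from the barrel. Bin 86 mm wide, 118 mm long, floor 70 mm above the pivot, open spout 56 mm wide at its front (-x)
- bin_full (a joint): tilt of that bin, rad: 0 = level on its back stop, grows to 1.15 (front stop) as the bar is swung over towards the barrel. Damped pivot (0.15 N m s/rad): let go below about 0.4 it falls back level, above about 0.8 it falls on over. Castings start to slide at 0.5 to 0.7; at 1.1 all slide out, the spout then standing over the barrel's mouth
- bin_b (a joint): tilt of another bin of the row (small white parts, not needed), rad, same pivot and directions; the bins stand 120 mm apart
- bin_c (a joint): tilt of another bin of the row (small black wheels, not needed), rad, same pivot and directions
- barrel_mouth (a point): centre of the mouth, at rim height, of the black rubber tumbling barrel standing loose on the desk in front of the full bin: round, 114 mm across, 100 mm high, 0.9 kg, mouth 100 mm across, inner floor 94 mm below the rim; the rim is a neck 107 mm across and 8 mm high. z is up
- stud_grip (a point): grip point on the stud of the inner lid, on its axis. The stud is a round threaded steel post, 16 mm thick, that rises through the outer lid; its top 31 mm stand free above the outer lid's hub. This point is 10 mm below the stud's top, 21 mm above the hub, 60 mm above inner_seat. z runs up along the stud
- inner_seat (a point): centre of the underside of the inner lid's disc (steel, rubber edge, 108 mm across, 5 mm thick), which lies on the barrel's rim when seated. Below it is a plug 14 mm deep, 94 mm across tapering to 86 mm, that fits in the mouth with 3 mm to spare all round. At the start the plug stands on the desk. Lid with stud 0.2 kg. z up
- hub_grip (a point): grip point on the outer lid's hub, on its axis. The hub is a raised round boss, 44 mm across, 30 mm tall, bored through for the stud with 3.5 mm play all round. This point is 8 mm below the hub's top and 22 mm above the lid's flat top; nested, it is 29 mm below stud_grip and the stud sticks up 39 mm above it. z runs up
- outer_rim (a point): centre of the lower edge of the outer lid's skirt, 38 mm below hub_grip. The outer lid is a grey plastic cap, 124 mm across, skirt 16 mm high, about 0.16 kg, lying loose over the inner lid; nested, its rim is 7 mm below inner_seat. z up
- casting_block_c (a point): middle of one of the four white-metal castings that lie in the full bin: 26 x 20 x 24, two-step engine block (mm), about 55 g
- casting_hub_c (a point): middle of one of the four white-metal castings that lie in the full bin: round stepped hub, 26 across and 20 tall (mm), about 55 g
- casting_gearbox_c (a point): middle of one of the four white-metal castings that lie in the full bin: 20 x 22 x 26, squarish gearbox (mm), about 55 g
- casting_frame_c (a point): middle of one of the four white-metal castings that lie in the full bin: 28 x 22 x 18, stubby cross-shaped frame (mm), about 55 g
- truck_cab: tan plastic truck cab, 70 x 56 x 64 (mm), loose on the desk, not needed: leave it where it is. Origin at the centre of its underside
- wing: white plastic biplane wing, 200 x 44 x 5, long side along its x (mm), loose on the desk, not needed: leave it where it is. Origin at the centre of its underside
- sanding_block: black rubber sanding block, 75 x 40 x 28 (mm), loose on the desk, not needed: leave it where it is. Origin at the centre of its underside
- clamp_nut: black plastic hand nut of the barrel, 38 across and 22 tall (mm), loose on the desk, not needed: leave it where it is. Origin at the centre of its underside

How it is judged:
By the outcome, as a careful person would: the job done as asked, in the order asked, and still so for the second after the job is handed in, while the arm keeps its last pose, push and grip.
It also fails if it takes over 67 s, if anything falls off the work surface, if the arm or the gripper's body presses on something with over 40 N, if the wrist force passes 120 N, or if a joint passes its speed limit or range.

## Robot

A 6-joint arm with a two-finger parallel gripper is mounted at the origin on the work surface. World frame = base frame: x ahead of the robot, y to its left, z up, the work surface at z = 0. Lengths are in m, angles in rad, forces in N, time in s.
With the tool pointing down it reaches from about 0.15 to 0.775 m from the base axis. Payload 6.1 kg.
Tool frame: the origin (TCP) lies midway between the tips of the shut fingers; the grasp point (between the pads) lies 19 mm behind it (bot.tcp_to_grasp is the distance from the TCP to the grasp point, in m); x points along the fingers, z is the direction in which the jaws open and shut, and the axes are right-handed (so a half turn about x gives the same grasp; the last joint's range is limited). The gripper opens to 85 mm and grips with 20 to 120 N. Pads are 22 mm wide; open, the fingers measure 114 mm over their backs; the gripper's body (76 mm by 85 mm) begins 54 mm behind the grasp point. The pads swing forward as they close: fully open they stand 13 mm farther back than shut.
Start: joints at [1.329, 0.126, -0.04, 1.405, 0, 1.571], TCP at [0.126, 0.51, 0.193] pointing down, gripper open.
Joint ranges: [-2.72, 2.72], [-0.95, 1.95], [-1.27, 1.35], [-1.78, 2.02], [-1.46, 1.47], [-3.14, 3.14]. Speed limits (rad/s): [2.39, 2.39, 3.01, 3.14, 3.14, 3.14].

## Interface

Orientations are given as a unit quaternion [x, y, z, w].
In Python, from cell import state, grab_frame, bot gives the robot as it stands.
- The arm moves only by the tool servo_tool, never from a script. Its argument "commands" is a list that holds one entry, the list of rows, each a list of 7 numbers: the opening in per cent of the stroke, from 0 (shut) to 100 (fully open), then the shift along the tool's x, y, z in cm, then the turn, a rotation vector about the tool's x, y, z in degrees. In form: [[[claw, x, y, z, rx, ry, rz], ...]]. A call has 1 to 12 rows; each row shifts and turns the commanded pose from where the row before left it, along the tool's axes as they then stand; what a row does not reach is not made up. A row lasts 1/8 s, in which the tool goes at most 62.5 mm and 10.7 degrees, less where a joint would pass 70% of its speed; a pose out of reach is approached as far as the arm can. A call is refused whole if a number of a shift passes 6.25 or a number of a turn 10.7, either way. A call with a gripper value outside its range is refused whole. The fingers move at their own pace and stop on an object; "force" is the grip in N (left out, the last holds). Time passes only in rows, so rows that do not move let the fingers close. It gives the time, the measured TCP pose, the force and the opening at its end, in the units of the state.
- state(): the state, without advancing time (a new reading comes with each control period).
- grab_frame(name): name is "scene" or "side" or "wrist"; returns a dict with "color" (420x560x3 uint8, blue, green, red), "K" (3x3 intrinsics, pixels), "R" (3x3) and "t" (3): a world point X has camera coordinates R X + t; the wrist camera has in their place "tool_from_camera" (4x4, takes a point from camera to tool coordinates, whose origin is the TCP and whose axes are the tool frame's). Camera axes: x right, y down, z forward; pixel columns grow to the right and rows downward; lengths in m; the calibration is good to about 2 mm. The wrist camera is an equidistant fisheye: a pixel r from the principal point sees the ray r / f radians off the axis. A picture is of the moment at which its call begins: read the wrist's pose just before it. There is no depth.
- bot.job_done(): hands the job in, once; it reports no verdict.
The state is a dict: "time": time; "joint_pos": joint angles; "joint_velocities": joint speeds; "tau": joint torques, N m; "eef_pos": TCP position; "eef_rot": TCP orientation; "contact_force": force on the tool from outside, world axes, zero at the start; "torque": the same for the moment, N m; "opening": finger opening in m.
Only numpy, scipy, OpenCV 4.12 (cv2) and the standard library are available. Lean on these libraries where they do the work, as an engineer would, in place of code of your own. Each camera call takes 0.05 s, during which the arm holds its last target. There are 200 camera calls.

## Working session

There is one attempt and no reset: what is moved stays moved. The work goes in short steps, Python scripts to look and compute and a tool call to move; the robot and the scene stay as the last step left them, time stands still between calls to the robot, and variables do not carry over. Pictures are saved under pics/ and viewed, about 8 in all and at most 12, crops included, and the job is handed in when it is done.

Besides the shell and the picture viewer there is one more tool, called as name([rows], argument=value, ...), one row to a line, values as JSON. servo_tool: Moves the arm, as the interface text tells. Its arguments: {"type":"object","properties":{"commands":{"type":"array","items":{"type":"array","items":{"type":"array","items":{"type":"number"}}}},"force":{"type":"number"}},"required":["commands"]}

```bash
mkdir -p pics; ls; python3 - <<'E'
from cell import state, grab_frame, bot
import cv2, numpy as np
s=state(); print({k:np.round(v,3).tolist() for k,v in s.items()}, bot.tcp_to_grasp)
for n in("scene","side","wrist"):
    f=grab_frame(n); cv2.imwrite(f"pics/{n}0.png",f["color"])
    print(n,np.round(f["K"],1).tolist(),[np.round(f[k],4).tolist() for k in f if k not in("color","K")])
a=[cv2.imread(f"pics/{n}0.png") for n in("scene","side")]
E
```

```text
pics
{'time': 0.0, 'joint_pos': [1.329, 0.126, -0.041, 1.405, 0.0, 1.571], 'joint_velocities': [-0.001, -0.002, -0.0, -0.002, -0.0, -0.0], 'tau': [0.001, -43.592, 35.292, 0.017, -0.0, 0.0], 'eef_pos': [0.126, 0.509, 0.192], 'eef_rot': [-0.436, 0.557, 0.436, 0.556], 'contact_force': [1.019, -0.125, -0.119], 'torque': [-0.017, -0.017, 0.011], 'opening': 0.086} 0.0187
scene [[383.9, 0.0, 282.3], [0.0, 383.9, 206.6], [0.0, 0.0, 1.0]] [[[0.3615, 0.9323, -0.0052], [0.7927, -0.3103, -0.5248], [-0.4909, 0.1856, -0.8512]], [-0.1146, -0.3179, 1.3985]]
side [[413.5, 0.0, 275.9], [0.0, 413.5, 212.5], [0.0, 0.0, 1.0]] [[[0.9505, -0.3104, -0.0122], [-0.1974, -0.5733, -0.7952], [0.2399, 0.7583, -0.6062]], [-0.5031, 0.1971, 1.0074]]
wrist [[325.2, 0.0, 282.7], [0.0, 325.2, 206.5], [0.0, 0.0, 1.0]] [[[-0.0011, -0.2797, 0.9601, -0.1814], [0.0012, -0.9601, -0.2797, 0.0708], [1.0, 0.0008, 0.0014, 0.0011], [0.0, 0.0, 0.0, 1.0]]]
```

View pics/scene0.png

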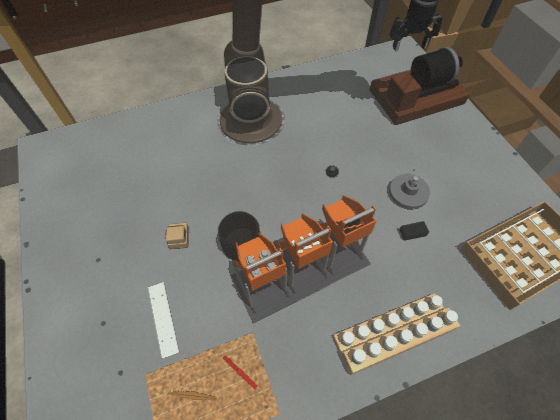

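View pics/side0.png

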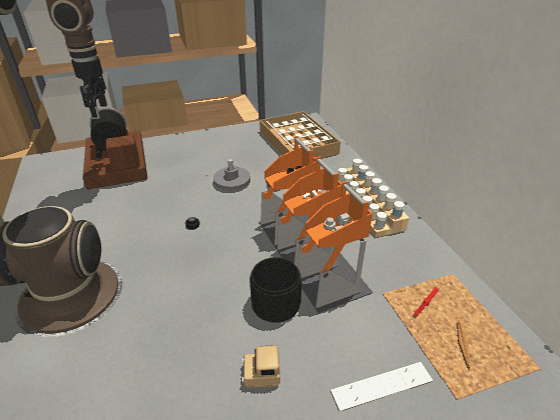

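```bash
cat > h.py <<'E'
import cv2, numpy as np
from cell import state, grab_frame, bot
from scipy.spatial.transform import Rotation as Ro
CAL={"scene":(np.array([[383.9,0,282.3],[0,383.9,206.6],[0,0,1]]),np.array([[0.3615,0.9323,-0.0052],[0.7927,-0.3103,-0.5248],[-0.4909,0.1856,-0.8512]]),np.array([-0.1146,-0.3179,1.3985])),
"side":(np.array([[413.5,0,275.9],[0,413.5,212.5],[0,0,1]]),np.array([[0.9505,-0.3104,-0.0122],[-0.1974,-0.5733,-0.7952],[0.2399,0.7583,-0.6062]]),np.array([-0.5031,0.1971,1.0074]))}
def ray(n,u,v):
    K,R,t=CAL[n]; d=R.T@np.linalg.solve(K,[u,v,1.]); return -R.T@t, d/np.linalg.norm(d)
def onz(n,u,v,z):
    o,d=ray(n,u,v); return o+d*(z-o[2])/d[2]
def proj(n,X):
    K,R,t=CAL[n]; p=K@(R@np.asarray(X,float)+t); return p[:2]/p[2]
def tri(rays):
    A=sum(np.eye(3)-np.outer(d,d) for o,d in rays); b=sum((np.eye(3)-np.outer(d,d))@o for o,d in rays)
    X=np.linalg.solve(A,b); return X,[1e3*np.linalg.norm(np.cross(d,X-o)) for o,d in rays]
def tool(): 
    s=state(); return np.array(s["eef_pos"]),Ro.from_quat(s["eef_rot"]).as_matrix()
TC=np.array([[-.0011,-.2797,.9601,-.1814],[.0012,-.9601,-.2797,.0708],[1,.0008,.0014,.0011],[0,0,0,1]])
WK=(325.2,282.7,206.5)
def wray(P,R,u,v):
    f,cx,cy=WK; x,y=u-cx,v-cy; r=np.hypot(x,y)+1e-9; th=r/f
    d=np.array([np.sin(th)*x/r,np.sin(th)*y/r,np.cos(th)]); return P+R@TC[:3,3], R@TC[:3,:3]@d
def wproj(P,R,X):
    f,cx,cy=WK; c=TC[:3,:3].T@(R.T@(np.asarray(X)-P)-TC[:3,3]); r=np.hypot(c[0],c[1])+1e-9; th=np.arctan2(r,c[2])
    return np.array([cx+f*th*c[0]/r, cy+f*th*c[1]/r])
E
python3 - <<'E'
import cv2, numpy as np
a=cv2.imread("pics/scene0.png"); b=cv2.imread("pics/side0.png")
A=cv2.resize(a[185:325,205:385],None,fx=4,fy=4,interpolation=cv2.INTER_CUBIC)  # 720x560
B=cv2.resize(b[130:330,240:400],None,fx=3,fy=3,interpolation=cv2.INTER_CUBIC)
cv2.imwrite("pics/c1.png",A)
C=np.zeros((600,800,3),np.uint8); C[:,:480]=B
C[0:280,480:800]=cv2.resize(a[165:215,380:437],(320,280),interpolation=cv2.INTER_CUBIC)
C[290:570,480:800]=cv2.resize(b[150:200,205:262],(320,280),interpolation=cv2.INTER_CUBIC)
cv2.imwrite("pics/c2.png",C)
E
```

```text
(no output)
```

View pics/c1.png

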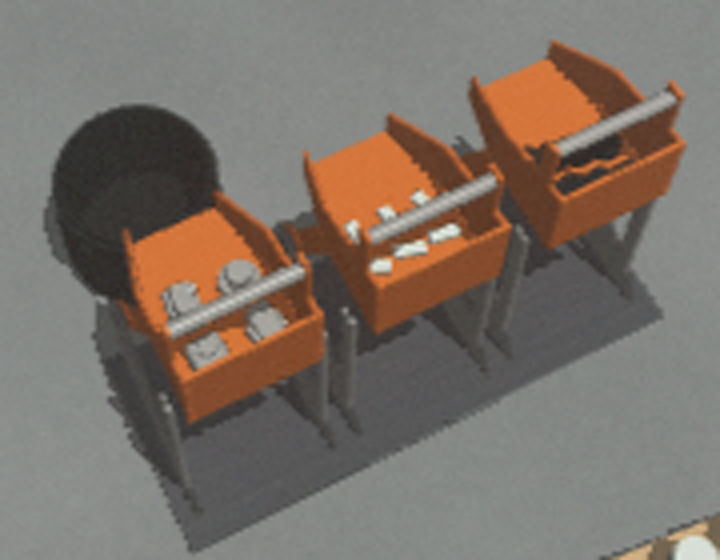

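View pics/c2.png

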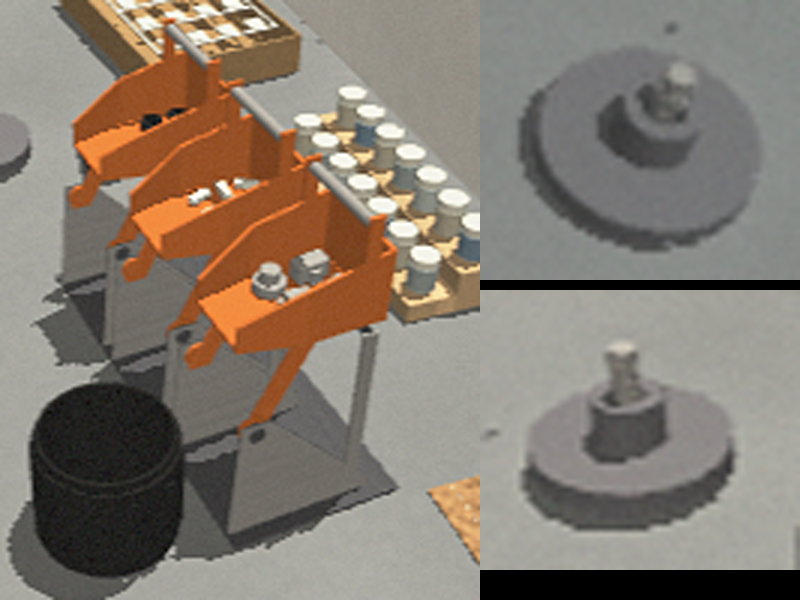

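```bash
python3 - <<'E'
from h import *
np.set_printoptions(precision=4,suppress=True)
print(np.array(CAL["scene"][1].T@-CAL["scene"][2]),CAL["side"][1].T@-CAL["side"][2])
a,ea=tri([ray("scene",247.5,267.75),ray("side",366,202.7)])
b,eb=tri([ray("scene",281.25,252.75),ray("side",344,183.3)])
print("bar",a,ea,b,eb,np.linalg.norm(a-b),(a+b)/2)
y=(b-a);y[2]=0;y/=np.linalg.norm(y); print("yaw of y",np.degrees(np.arctan2(y[1],y[0])))
print("mouth",onz("scene",238.75,228,.1),onz("side",275.7,276,.1), tri([ray("scene",238.75,228),ray("side",275.7,276)]))
print("stud top",onz("scene",416.2,178.4,.084),onz("side",230.1,160.2,.084),tri([ray("scene",416.2,178.4),ray("side",230.1,160.2)]))
for n in("scene","side"):
  for nm,X in(("cab",.03),): pass
print("cab",onz("scene",177,232,.05),"block",onz("scene",414,230,.03),"nut",onz("scene",332,171,.02))
E
```

```text
[ 0.98   -0.2514  1.023 ] [ 0.2754 -0.8071  0.7613]
bar [ 0.6572 -0.2101  0.2621] [np.float64(1.0804941466989053), np.float64(1.0804941466990425)] [ 0.6483 -0.1292  0.26  ] [np.float64(0.8073948645073644), np.float64(0.8073948645074966)] 0.08138706358300302 [ 0.6527 -0.1696  0.2611]
yaw of y 96.22705127675945
mouth [ 0.4683 -0.1858  0.1   ] [ 0.4653 -0.1984  0.1   ] (array([ 0.4662, -0.1872,  0.0913]), [np.float64(3.072608301642399), np.float64(3.0726083016423984)])
stud top [0.4922 0.3638 0.084 ] [0.4898 0.355  0.084 ] (array([0.4908, 0.3659, 0.0788]), [np.float64(1.3655060332528044), np.float64(1.365506033252893)])
cab [ 0.3886 -0.3511  0.05  ] block [0.6225 0.2945 0.03  ] nut [0.3336 0.167  0.02  ]
```

```bash
cat >> h.py <<'E'
np.set_printoptions(precision=4,suppress=True)
def goto(P1,zdir_deg=None):
    """report tool-frame deltas from now to TCP P1 (tool down), z axis yaw zdir_deg; translation given in axes after the yaw"""
    P,R=tool(); print("TCP",P,"x",R[:,0],"z yaw",np.degrees(np.arctan2(R[1,2],R[0,2])))
    if zdir_deg is None: R1=R
    else:
        a=np.radians(zdir_deg); z=np.array([np.cos(a),np.sin(a),0]); x=np.array([0,0,-1.]); R1=np.c_[x,np.cross(z,x),z]
    print(" turn first (rotvec deg)",np.degrees(Ro.from_matrix(R.T@R1).as_rotvec())," then shift cm (new axes)",100*R1.T@(np.asarray(P1)-P))
E
python3 - <<'E'
from h import *
f=onz("scene",264.4,260.25,.262);b=onz("scene",313.4,237.25,.262);c=onz("scene",358.75,216.25,.262)
print(f,b,c,np.linalg.norm(c-f),np.degrees(np.arctan2(*(c-f)[[1,0]])))
goto([.653,-.170,.36],6.5); goto([.653,-.170,.36],186.5)
print(state()["joint_pos"])
E
```

```text
[ 0.6531 -0.1701  0.262 ] [ 0.6407 -0.0501  0.262 ] [0.6291 0.0682 0.262 ] 0.23948258955853305 95.75143543831369
TCP [0.1256 0.5094 0.1921] x [-0.0003 -0.0012 -1.    ] z yaw 76.14306307321392
 turn first (rotvec deg) [69.6431 -0.0625  0.0427]  then shift cm (new axes) [-16.7908 -73.471   44.7065]
TCP [0.1256 0.5094 0.1921] x [-0.0003 -0.0012 -1.    ] z yaw 76.14306307321392
 turn first (rotvec deg) [-110.3569   -0.047    -0.0689]  then shift cm (new axes) [-16.7908  73.471  -44.7065]
[ 1.329   0.1263 -0.0404  1.4054  0.      1.5708]
```

servo_tool([
  [[100,-2.4,0,0,10,0,0],[100,-2.4,0,0,10,0,0],[100,-2.4,0,0,10,0,0],[100,-2.4,0,0,10,0,0],[100,-2.4,0,0,10,0,0],[100,-2.4,0,0,10,0,0],[100,-2.4,0,0,10,0,0],[50,0,-4.6,2.8,0,0,0],[50,0,-4.6,2.8,0,0,0],[50,0,-4.6,2.8,0,0,0],[50,0,-4.6,2.8,0,0,0],[50,0,-4.6,2.8,0,0,0]],
])

```text
time: 1.65
eef_pos: [0.2902, 0.2945, 0.3605]
eef_rot: [-0.038, 0.706, 0.038, 0.706]
contact_force: [2.1, 0.5, -0.8]
opening: 0.0427
```

servo_tool([
  [[50,0,-4.6,2.8,0,0,0],[50,0,-4.6,2.8,0,0,0],[50,0,-4.6,2.8,0,0,0],[50,0,-4.6,2.8,0,0,0],[50,0,-4.6,2.8,0,0,0],[50,0,-4.6,2.8,0,0,0],[50,0,-4.6,2.8,0,0,0],[50,0,-4.6,2.8,0,0,0],[50,0,-4.6,2.8,0,0,0],[50,0,-4.6,2.8,0,0,0],[50,0,-4.5,2.8,0,0,0],[50,0,0,0,0,0,0]],
])

```text
time: 3.15
eef_pos: [0.653, -0.1766, 0.3542]
eef_rot: [-0.036, 0.709, 0.037, 0.704]
contact_force: [0.7, 0.1, -1.4]
opening: 0.043
```

```bash
python3 - <<'E'
from h import *
goto([.653,-.170,.243],6)
P,R=tool(); f=grab_frame("wrist")["color"]; 
print(wproj(P,R,[.653,-.17,.262]), wproj(P,R,[.466,-.189,.1]))
cv2.imwrite("pics/w1.png",f); print(state()["opening"])
E
```

```text
TCP [ 0.653  -0.1766  0.3542] x [-0.0069  0.0015 -1.    ] z yaw 5.946130042210867
 turn first (rotvec deg) [-0.0543 -0.3864 -0.1259]  then shift cm (new axes) [11.1243  0.6594  0.0704]
[282.5174 189.4859] [151.8577 164.1251]
0.04276868140195808
```

View pics/w1.png

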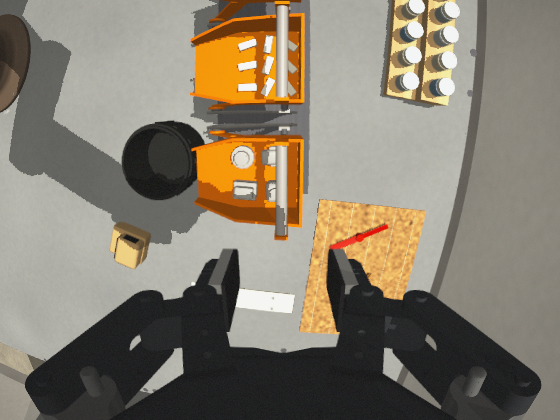

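servo_tool([
  [[50,2.2,0.3,0,0,0,0],[50,2.2,0.4,0.1,0,-0.4,0],[50,2.2,0,0,0,0,0],[50,2.3,0,0,0,0,0],[50,2.2,0,0,0,0,0],[50,0,0,0,0,0,0],[0,0,0,0,0,0,0],[0,0,0,0,0,0,0],[0,0,0,0,0,0,0],[0,0,0,0,0,0,0]],
], force=25)

```text
time: 4.45
eef_pos: [0.6507, -0.1661, 0.2499]
eef_rot: [-0.038, 0.704, 0.038, 0.709]
contact_force: [-0.1, 0.6, -0.3]
opening: -0.0001
```

```bash
python3 - <<'E'
from h import *
s=state(); P,R=tool(); print(P,R,s["opening"],s["contact_force"])
# swing rows: bar arc about pivot: bar rel = (88,155) rotated by th toward -x
th=np.linspace(0,1.12,21); a0=np.arctan2(155,88); r=.17824
x=r*np.cos(a0+th); z=r*np.sin(a0+th)
print(np.c_[th[1:],-100*np.diff(z),100*np.diff(x)])
E
```

```text
[ 0.6507 -0.1661  0.2499] [[ 0.0073 -0.107   0.9942]
 [ 0.0007  0.9943  0.107 ]
 [-1.     -0.0001  0.0073]] -6.838306209815767e-05 [-0.1183  0.6219 -0.2653]
[[ 0.056  -0.4682 -0.8813]
 [ 0.112  -0.4182 -0.9062]
 [ 0.168  -0.3668 -0.9282]
 [ 0.224  -0.3143 -0.9472]
 [ 0.28   -0.2608 -0.9633]
 [ 0.336  -0.2064 -0.9764]
 [ 0.392  -0.1515 -0.9865]
 [ 0.448  -0.096  -0.9934]
 [ 0.504  -0.0403 -0.9972]
 [ 0.56    0.0156 -0.9979]
 [ 0.616   0.0714 -0.9955]
 [ 0.672   0.127  -0.9899]
 [ 0.728   0.1822 -0.9812]
 [ 0.784   0.2369 -0.9695]
 [ 0.84    0.2908 -0.9547]
 [ 0.896   0.3438 -0.9369]
 [ 0.952   0.3957 -0.9162]
 [ 1.008   0.4463 -0.8927]
 [ 1.064   0.4956 -0.8663]
 [ 1.12    0.5433 -0.8372]]
```

```bash
python3 - <<'E'
from h import *
C=np.zeros((420,800,3),np.uint8)
a=grab_frame("scene")["color"];b=grab_frame("side")["color"]
C[:,:400]=cv2.resize(a[200:305,220:320],(400,420),interpolation=cv2.INTER_CUBIC)
C[:,400:]=cv2.resize(b[130:235,300:400],(400,420),interpolation=cv2.INTER_CUBIC)
cv2.imwrite("pics/c3.png",C); P,R=tool();print(P,state()["opening"])
E
```

```text
[ 0.6506 -0.166   0.2497] -4.198487428665318e-05
```

View pics/c3.png

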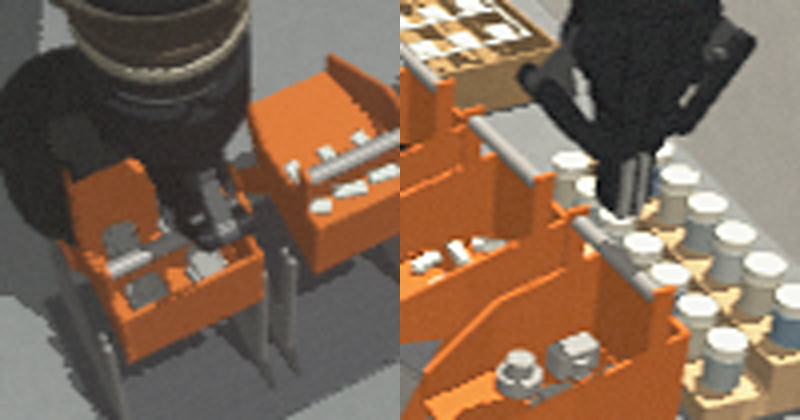

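```bash
python3 - <<'E'
from h import *
P,R=tool(); 
for X in (P,[.653,-.17,.262],P-R[:,0]*.019):
  s=proj("scene",X); d=proj("side",X); print(s,(s-[220,200])*4, d,(d-[300,130])*4+[400,0])
# tip seen
print(tri([ray("scene",220+225/4,200+242/4),ray("side",300+225/4,130+212/4)]))
for n in("scene","side"):
  f=grab_frame(n); K,R_,t=CAL[n]; print(np.abs(f["R"]-R_).max(),np.abs(f["t"]-t).max())
f=grab_frame("wrist")
print(f["tool_from_camera"])
E
```

```text
[265.9977 260.9668] [183.991  243.8671] [352.3406 196.3147] [609.3623 265.2586]
[264.3988 260.2126] [177.5952 240.8504] [354.7705 192.3593] [619.082  249.4373]
[265.6025 257.3184] [182.4099 229.2735] [353.1841 188.9744] [612.7364 235.8976]
(array([ 0.6663, -0.1479,  0.2694]), [np.float64(0.43838525944660783), np.float64(0.4383852594467188)])
4.830253689791595e-05 4.0392395592503405e-05
4.839923911245658e-05 4.6862801083014105e-05
[[-0.0006 -0.2786  0.9604 -0.1814]
 [ 0.0012 -0.9604 -0.2786  0.072 ]
 [ 1.      0.001   0.0009  0.0006]
 [ 0.      0.      0.      1.    ]]
```

```bash
python3 - <<'E'
from h import *
C=np.zeros((600,800,3),np.uint8)
a=grab_frame("scene")["color"];b=grab_frame("side")["color"];P,R=tool();w=grab_frame("wrist")["color"]
C[:300,:400]=cv2.resize(a[235:280,240:300],(400,300),interpolation=cv2.INTER_NEAREST)
C[300:,:400]=cv2.resize(b[165:210,325:385],(400,300),interpolation=cv2.INTER_NEAREST)
C[:,400:]=cv2.resize(w[60:360,180:380],(400,600))
C=np.clip(C.astype(float)*1.5,0,255).astype(np.uint8)
def dot(p,o,s,base,c): q=(np.array(p)-o)*s+base; cv2.circle(C,(int(q[0]),int(q[1])),3,c,-1)
for X,c in((P,(0,0,255)),([.653,-.17,.262],(0,255,0))):
  dot(proj("scene",X),[240,235],6.667,[0,0],c);dot(proj("side",X),[325,165],6.667,[0,300],c);dot(wproj(P,R,X),[180,60],2,[400,0],c)
cv2.imwrite("pics/c4.png",C)
E
```

```text
(no output)
```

View pics/c4.png

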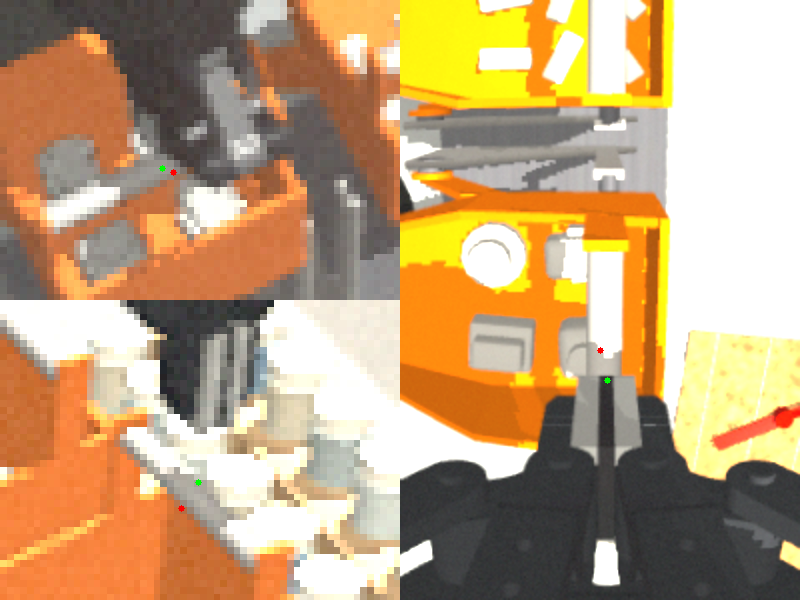

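```bash
python3 - <<'E'
from h import *
P,R=tool()
for y in(-.011,.011):
  for d in(0,.01,.02,.03,.04):
    X=P+R@np.array([-d,y,0]); s=proj("scene",X);q=proj("side",X);w=wproj(P,R,X)
    print(y,d,X,"scene",(s-[240,235])*6.667,"side",(q-[325,165])*6.667+[0,300],"wrist",(w-[180,60])*2+[400,0])
E
```

```text
-0.011 0 [ 0.6517 -0.1769  0.2496] scene [142.9668 187.2732] side [200.6878 526.9131] wrist [600.8167 384.1531]
-0.011 0.01 [ 0.6516 -0.1769  0.2596] scene [141.2762 174.7008] side [203.7895 501.2093] wrist [600.6304 398.2316]
-0.011 0.02 [ 0.6516 -0.177   0.2696] scene [139.5505 161.8672] side [206.9348 475.1445] wrist [600.4267 413.7143]
-0.011 0.03 [ 0.6515 -0.177   0.2796] scene [137.7885 148.7642] side [210.1246 448.7108] wrist [600.2034 430.8019]
-0.011 0.04 [ 0.6514 -0.177   0.2896] scene [135.9892 135.3832] side [213.3599 421.9005] wrist [599.9579 449.7298]
0.011 0 [ 0.6493 -0.1551  0.2496] scene [203.4824 158.5133] side [163.3991 491.2919] wrist [600.7296 315.7356]
0.011 0.01 [ 0.6493 -0.1551  0.2596] scene [202.4207 145.7261] side [166.1894 465.8078] wrist [600.5242 326.9531]
0.011 0.02 [ 0.6492 -0.1551  0.2696] scene [201.3371 132.6749] side [169.0183 439.9722] wrist [600.2972 339.4013]
0.011 0.03 [ 0.6491 -0.1551  0.2796] scene [200.2309 119.3514] side [171.8864 413.7777] wrist [600.0453 353.2835]
0.011 0.04 [ 0.6491 -0.1551  0.2896] scene [199.1013 105.7471] side [174.7946 387.2168] wrist [599.7644 368.8475]
```

servo_tool([
  [[45,0,0,0,0,0,0],[45,0,0,0,0,0,0],[45,0,-0.3,0.3,0,0,0],[45,0.7,0,0,0,0,0],[45,0.7,0,0,0,0,0],[45,0.6,0,0,0,0,0],[45,0,0,0,0,0,0]],
])

```text
time: 5.72
eef_pos: [0.6536, -0.1685, 0.2289]
eef_rot: [-0.038, 0.704, 0.038, 0.708]
contact_force: [-0.3, 0.3, 0.1]
opening: 0.0383
```

```bash
python3 - <<'E'
from h import *
s=state(); print(s["eef_pos"],s["opening"],s["contact_force"])
C=np.zeros((600,800,3),np.uint8)
b=grab_frame("side")["color"];P,R=tool();w=grab_frame("wrist")["color"]
C[:,:400]=cv2.resize(b[145:235,320:380],(400,600),interpolation=cv2.INTER_NEAREST)
C[:,400:]=cv2.resize(w[60:360,180:380],(400,600))
C=np.clip(C.astype(float)*1.3,0,255).astype(np.uint8)
cv2.imwrite("pics/c5.png",C)
E
```

```text
[ 0.6536 -0.1685  0.2289] 0.038295630602190475 [-0.3039  0.2935  0.0674]
```

View pics/c5.png

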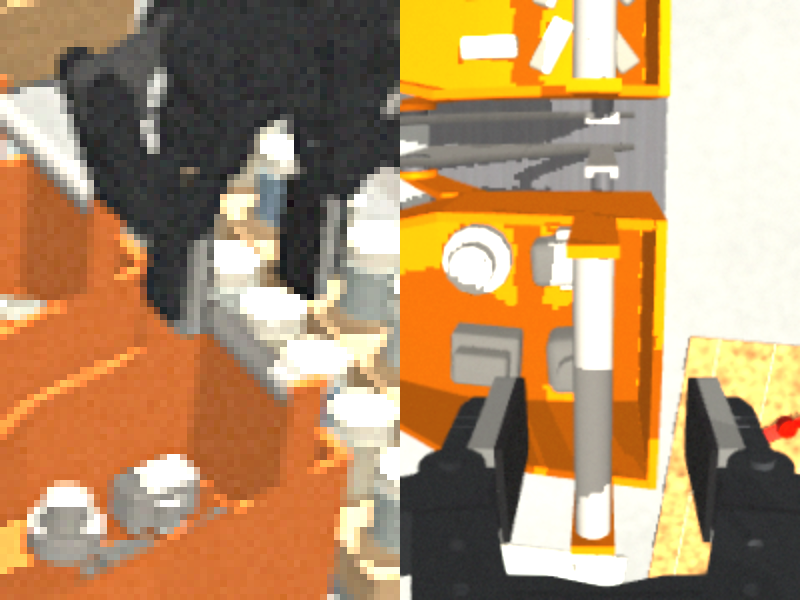

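```bash
python3 - <<'E'
from h import *
P,R=tool()
from scipy.optimize import brentq
for z,u,v in((-.021,348.5,194.5),(.021,365,189.3)):
  for y in(-.011,):
    d=brentq(lambda d:proj("side",P+R@np.array([-d,y,z]))[1]-v,-.05,.1); print("side",z,d,proj("side",P+R@np.array([-d,y,z])))
for z,u,v in((-.021,180+120/2,60+380/2),(.021,180+295/2,60+380/2)):
  for y in (.011,):
    d=brentq(lambda d:wproj(P,R,P+R@np.array([-d,y,z]))[1]-v,-.05,.1); print("wrist",z,d,wproj(P,R,P+R@np.array([-d,y,z])),u,v)
E
```

```text
side -0.021 0.039010866051108886 [349.3647 194.5   ]
side 0.021 0.03960681283182836 [366.4371 189.3   ]
wrist -0.021 0.0468972116234236 [233.6044 250.    ] 240.0 250.0
wrist 0.021 0.04675181290893528 [326.0049 250.    ] 327.5 250.0
```

servo_tool([
  [[45,0.7,0,-0.1,0,0,0],[45,0.7,0,-0.1,0,0,0],[45,0.7,0,0,0,0,0],[0,0,0,0,0,0,0],[0,0,0,0,0,0,0],[0,0,0,0,0,0,0],[0,0,0,0,0,0,0],[0,0,0,0,0,0,0]],
], force=25)

```text
time: 6.82
eef_pos: [0.6504, -0.169, 0.2084]
eef_rot: [-0.038, 0.705, 0.038, 0.707]
contact_force: [-5.3, 0.1, -0.6]
opening: 0.0087
```

servo_tool([
  [[0,-0.47,0,-0.88,0,0,0],[0,-0.42,0,-0.91,0,0,0],[0,-0.37,0,-0.93,0,0,0],[0,-0.31,0,-0.95,0,0,0],[0,-0.26,0,-0.96,0,0,0],[0,-0.21,0,-0.98,0,0,0],[0,-0.15,0,-0.99,0,0,0],[0,-0.1,0,-0.99,0,0,0],[0,-0.04,0,-1.0,0,0,0],[0,0.02,0,-1.0,0,0,0],[0,0.07,0,-1.0,0,0,0],[0,0.13,0,-0.99,0,0,0]],
])

```text
time: 8.32
eef_pos: [0.5363, -0.1806, 0.2301]
eef_rot: [-0.038, 0.703, 0.038, 0.709]
contact_force: [0.2, 5.1, -1.6]
opening: 0.0093
```

servo_tool([
  [[0,0.18,0,-0.98,0,0,0],[0,0.24,0,-0.97,0,0,0],[0,0.29,0,-0.95,0,0,0],[0,0.34,0,-0.94,0,0,0],[0,0.4,0,-0.92,0,0,0],[0,0.45,0,-0.89,0,0,0],[0,0.5,0,-0.87,0,0,0],[0,0.54,0,-0.84,0,0,0],[0,0,0,0,0,0,0],[0,0,0,0,0,0,0],[0,0,0,0,0,0,0],[0,0,0,0,0,0,0]],
])

```text
time: 9.82
eef_pos: [0.4625, -0.1885, 0.1994]
eef_rot: [-0.037, 0.704, 0.038, 0.708]
contact_force: [-2.0, 5.9, 3.3]
opening: 0.0091
```

```bash
python3 - <<'E'
from h import *
s=state(); print(s["eef_pos"],s["opening"],s["contact_force"])
C=np.zeros((600,800,3),np.uint8)
b=grab_frame("side")["color"];a=grab_frame("scene")["color"];w=grab_frame("wrist")["color"]
C[:300,:400]=cv2.resize(b[190:310,230:390],(400,300),interpolation=cv2.INTER_CUBIC)
C[300:,:400]=cv2.resize(a[180:300,190:350],(400,300),interpolation=cv2.INTER_CUBIC)
C[:,400:]=cv2.resize(w[60:360,180:380],(400,600))
C=np.clip(C.astype(float)*1.5,0,255).astype(np.uint8)
cv2.imwrite("pics/c6.png",C)
E
```

```text
[ 0.4625 -0.1885  0.1994] 0.009055380820677195 [-2.028   5.8706  3.275 ]
```

View pics/c6.png

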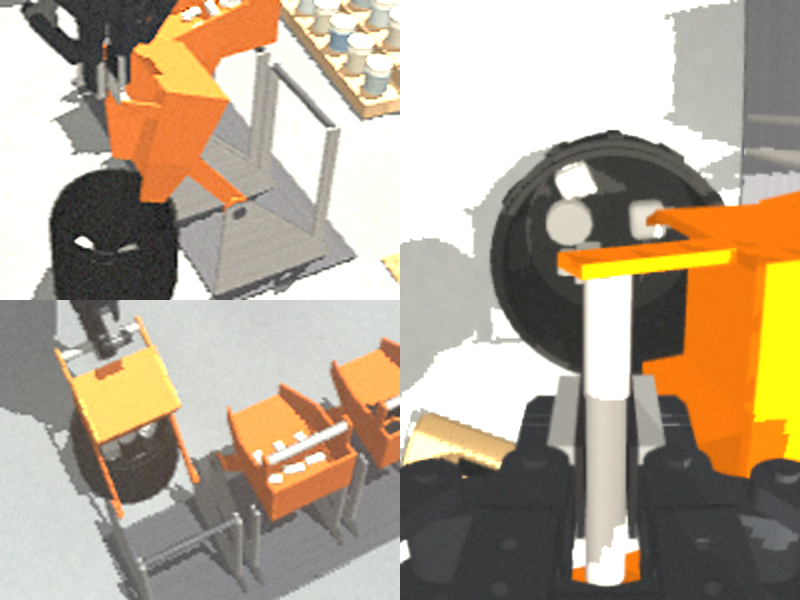

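servo_tool([
  [[0,0,0,0,0,0,0],[0,0,0,0,0,0,0],[0,0,0,0,0,0,0],[0,0,0,0,0,0,0],[0,-0.54,0,0.84,0,0,0],[0,-0.5,0,0.87,0,0,0],[0,-0.45,0,0.89,0,0,0],[0,-0.4,0,0.92,0,0,0],[0,-0.34,0,0.94,0,0,0],[0,-0.29,0,0.95,0,0,0],[0,-0.24,0,0.97,0,0,0],[0,-0.18,0,0.98,0,0,0]],
])

```text
time: 11.48
eef_pos: [0.5368, -0.1813, 0.2294]
eef_rot: [-0.038, 0.704, 0.038, 0.708]
contact_force: [-2.1, 2.9, 2.9]
opening: 0.0086
```

servo_tool([
  [[0,-0.13,0,0.99,0,0,0],[0,-0.07,0,1.0,0,0,0],[0,-0.02,0,1.0,0,0,0],[0,0.04,0,1.0,0,0,0],[0,0.1,0,0.99,0,0,0],[0,0.15,0,0.99,0,0,0],[0,0.21,0,0.98,0,0,0],[0,0.26,0,0.96,0,0,0],[0,0.31,0,0.95,0,0,0],[0,0.37,0,0.93,0,0,0],[0,0.42,0,0.91,0,0,0],[0,0.45,0,0.85,0,0,0]],
])

```text
time: 12.98
eef_pos: [0.6511, -0.1696, 0.2089]
eef_rot: [-0.038, 0.704, 0.037, 0.708]
contact_force: [-31.9, -4.8, 34.6]
opening: 0.0086
```

servo_tool([
  [[0,0,0,0,0,0,0],[30,0,0,0,0,0,0],[50,0,0,0,0,0,0],[50,0,0,0,0,0,0],[50,-2,0,0,0,0,0],[50,-3,0,0,0,0,0],[50,-3,0,0,0,0,0]],
])

```text
time: 13.85
eef_pos: [0.6512, -0.1685, 0.2896]
eef_rot: [-0.038, 0.704, 0.038, 0.709]
contact_force: [0.7, -0.6, 0.6]
opening: 0.0427
```

```bash
python3 - <<'E'
from h import *
goto([.492,.362,.36],6)
P,R=tool(); 
b=grab_frame("side")["color"];a=grab_frame("scene")["color"];w=grab_frame("wrist")["color"]
cv2.imwrite("pics/s7.png",a);cv2.imwrite("pics/d7.png",b);cv2.imwrite("pics/w7.png",w); np.savez("pics/p7",P=P,R=R)
A=cv2.imread("pics/scene0.png").astype(int);B=cv2.imread("pics/side0.png").astype(int)
# bar/back of bin compare: orange masks IoU
for x,y in((A,a.astype(int)),(B,b.astype(int))):
    o=lambda i:(i[...,2]>110)&(i[...,2]-i[...,0]>70)&(i[...,1]<i[...,2]-40)
    print(o(x).sum(),o(y).sum(),(o(x)&o(y)).sum())
E
```

```text
TCP [ 0.6512 -0.1685  0.2896] x [ 0.0068  0.0013 -1.    ] z yaw 6.163113125749483
 turn first (rotvec deg) [ 0.1632  0.3954 -0.0333]  then shift cm (new axes) [ -7.0397  54.4268 -10.2901]
6416 9122 6259
16317 16313 15362
```

servo_tool([
  [[50,-0.8,0,0,-10,0,0],[50,-0.8,0,0,-10,0,0],[50,-0.8,0,0,-10,0,0],[50,-0.8,0,0,-10,0,0],[50,-0.8,0,0,-10,0,0],[50,-0.8,0,0,-10,0,0],[50,-0.8,0,0,-10,0,0],[50,-0.8,0,0,-10,0,0],[50,-0.8,0,0,-10,0,0],[50,0,0.9,4.5,0,0,0],[50,0,0.9,4.5,0,0,0],[50,0,0.9,4.5,0,0,0]],
])

```text
time: 15.5
eef_pos: [0.6089, -0.0363, 0.3591]
eef_rot: [0.527, -0.471, -0.525, -0.474]
contact_force: [0.4, 0.1, -0.8]
opening: 0.043
```

servo_tool([
  [[50,0,0.9,4.5,0,0,0],[50,0,0.9,4.5,0,0,0],[50,0,0.9,4.5,0,0,0],[50,0,0.9,4.5,0,0,0],[50,2.8,0.9,4.5,0,0,0],[50,2.8,0.8,4.5,0,0,0],[50,2.8,0.8,4.5,0,0,0],[50,2.8,0.8,4.5,0,0,0],[50,2.8,0.8,4.5,0,0,0],[50,0,0,0,0,0,0]],
])

```text
time: 16.75
eef_pos: [0.4878, 0.3585, 0.2156]
eef_rot: [0.528, -0.472, -0.526, -0.471]
contact_force: [1.6, -0.7, -0.5]
opening: 0.0425
```

```bash
python3 - <<'E'
from h import *
goto([.492,.362,.02],96); print(state()["joint_pos"])
P,R=tool(); w=grab_frame("wrist")["color"]; cv2.imwrite("pics/w8.png",w); np.savez("pics/p8",P=P,R=R)
q=wproj(P,R,[.491,.364,.084]); print("pred stud top",q)
D=np.load("pics/p7.npz"); m=wproj(D["P"],D["R"],[.466,-.188,.1]); print("pred mouth in w7",m)
w7=cv2.imread("pics/w7.png"); c=np.round(m).astype(int); q=np.round(q).astype(int)
def crop(i,c,h): i=cv2.copyMakeBorder(i,150,150,150,150,cv2.BORDER_CONSTANT); print("origin",c-h); return i[c[1]+150-h:c[1]+150+h,c[0]+150-h:c[0]+150+h]
A=cv2.resize(crop(w7,c,80),(400,400),interpolation=cv2.INTER_CUBIC); B=cv2.resize(crop(w,q,100),(400,400),interpolation=cv2.INTER_CUBIC)
cv2.imwrite("pics/c8.png",np.clip(np.hstack([A*1.5,B*1.0]),0,255).astype(np.uint8))
E
```

```text
TCP [0.4878 0.3585 0.2156] x [ 0.0012 -0.0027 -1.    ] z yaw 96.39236013320593
 turn first (rotvec deg) [ 0.3924 -0.1611  0.0488]  then shift cm (new axes) [19.5569 -0.4519  0.3055]
[ 0.6353  0.2854  0.2077  1.4938 -0.0029  0.5238]
pred stud top [286.7044 190.2761]
pred mouth in w7 [130.9506 177.6262]
origin [51 98]
origin [187  90]
```

View pics/c8.png

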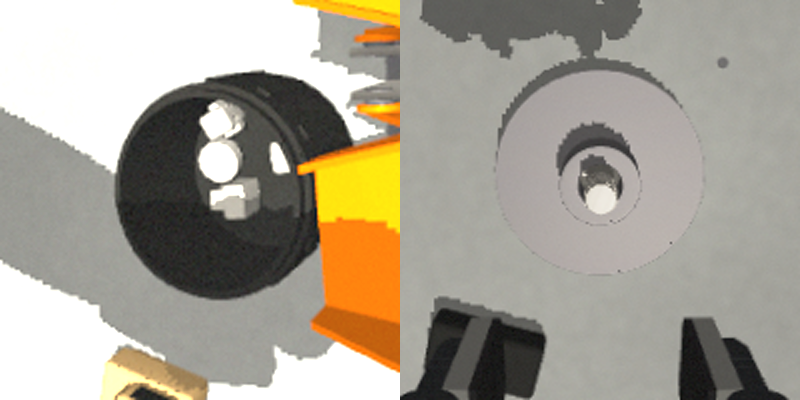

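```bash
python3 - <<'E'
from h import *
D=np.load("pics/p8.npz");P,R=D["P"],D["R"]
def wz(P,R,u,v,z): o,d=wray(P,R,u,v); return o+d*(z-o[2])/d[2]
print("stud",wz(P,R,287,189,.084),"hub top",wz(P,R,187+99,90+92.5,.053),"lid",wz(P,R,187+100.5,90+86.3,.018))
goto([.491,.364,.019],96)
D=np.load("pics/p7.npz");P,R=D["P"],D["R"]
print("mouth",wz(P,R,135.8,174.4,.1),"wall px",wz(P,R,135.8,174.4,.1))
E
```

```text
stud [0.4897 0.3641 0.084 ] hub top [0.4898 0.3634 0.053 ] lid [0.4895 0.3655 0.018 ]
TCP [0.4889 0.3574 0.2175] x [ 0.0034 -0.0019 -1.    ] z yaw 96.30395335372386
 turn first (rotvec deg) [ 0.3042 -0.1303  0.18  ]  then shift cm (new axes) [19.8505 -0.2784  0.6374]
mouth [ 0.4729 -0.1834  0.1   ] wall px [ 0.4729 -0.1834  0.1   ]
```

servo_tool([
  [[50,4.0,0,0.3,0,0,0],[50,4.0,-0.2,0.3,0,0,0],[50,4.0,0,0,0,0,0],[50,3.5,0,0,0,0,0],[50,2.5,0,0,0,0,0],[50,1.2,0,0,0,0,0],[50,0.6,0,0,0,0,0],[50,0,0,0,0,0,0],[0,0,0,0,0,0,0],[0,0,0,0,0,0,0],[0,0,0,0,0,0,0],[0,0,0,0,0,0,0]],
], force=60)

```text
time: 18.3
eef_pos: [0.4939, 0.3632, 0.0233]
eef_rot: [0.528, -0.47, -0.524, -0.475]
contact_force: [-1.0, -2.6, 5.8]
opening: 0.0136
```

servo_tool([
  [[0,0,0,0,0,0,0],[0,-0.5,0,0,0,0,0],[0,-1.0,0,0,0,0,0],[0,-1.5,0,0,0,0,0],[0,-2,0,0,0,0,0],[0,-2,0,0,0,0,0],[0,-2,0,0,0,0,0],[0,-2,0,0,0,0,0],[0,0,0,0,0,0,0],[0,0,0,0,0,0,0]],
])

```text
time: 19.55
eef_pos: [0.4923, 0.3631, 0.1318]
eef_rot: [0.528, -0.471, -0.525, -0.474]
contact_force: [-0.8, -0.2, -5.2]
opening: 0.0134
```

```bash
python3 - <<'E'
from h import *
s=state(); P,R=tool(); print(P,R[:,0],s["contact_force"],s["torque"],s["opening"])
b=grab_frame("side")["color"];a=grab_frame("scene")["color"];P,R=tool();w=grab_frame("wrist")["color"]
s7=cv2.imread("pics/s7.png")
C=np.zeros((600,800,3),np.uint8)
q=proj("side",P+[0,0,.02]).astype(int); print("side org",q-[40,30])
C[:300,:400]=cv2.resize(b[q[1]-30:q[1]+30,q[0]-40:q[0]+40],(400,300),interpolation=cv2.INTER_CUBIC)
q=proj("scene",[.6,-.17,.2]).astype(int); print("scene org",q-[40,30])
C[300:,:400]=cv2.resize(a[q[1]-30:q[1]+30,q[0]-40:q[0]+40],(400,300),interpolation=cv2.INTER_CUBIC)
C[:,400:]=cv2.resize(w[60:360,180:380],(400,600))
cv2.imwrite("pics/c9.png",np.clip(C*1.3,0,255).astype(np.uint8))
# barrel: dark mask in wide scene view
cv2.imwrite("pics/s9.png",a)
E
```

```text
[0.4923 0.3631 0.1318] [ 0.0065  0.0005 -1.    ] [-0.7766 -0.2183 -5.2137] [-0.0071  0.0055 -0.0211] 0.01344712651269254
side org [188 110]
scene org [217 221]
```

View pics/c9.png

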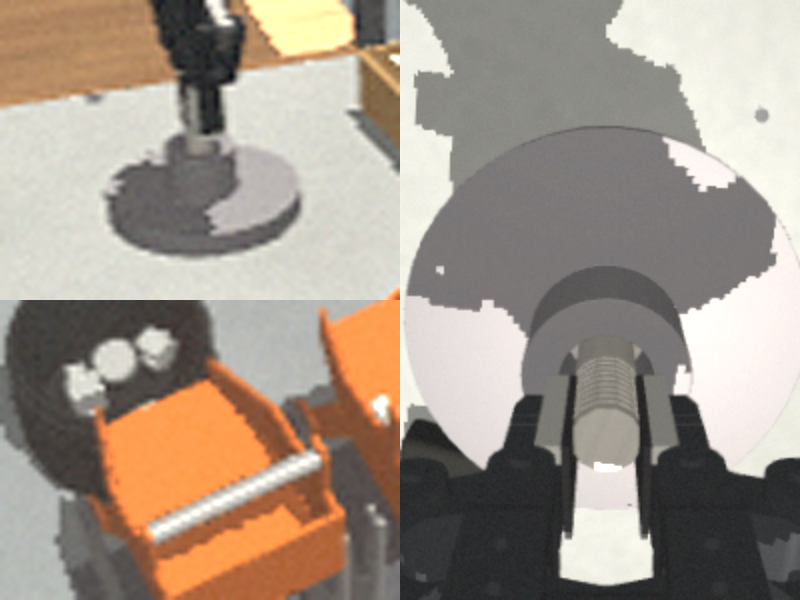

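servo_tool([
  [[0,-1.3,0.3,-1.8,0,0,0],[0,-1.3,0.6,-3.6,0,0,0],[0,-1.3,0.6,-3.6,0,0,0],[0,-1.3,0.6,-3.6,0,0,0],[0,-1.3,0.6,-3.6,0,0,0],[0,-1.3,0.6,-3.6,0,0,0],[0,-1.3,0.6,-3.6,0,0,0],[0,-1.3,0.6,-3.6,0,0,0],[0,-1.3,0.6,-3.6,0,0,0],[0,-1.3,0.6,-3.6,0,0,0],[0,0,0.3,-1.8,0,0,0],[0,0,0,0,0,0,0]],
])

```text
time: 21.2
eef_pos: [0.4699, -0.0028, 0.2625]
eef_rot: [0.527, -0.471, -0.523, -0.475]
contact_force: [-0.6, 0.2, -5.0]
opening: 0.0137
```

```bash
cat > fit.py <<'E'
from h import *
from scipy.optimize import least_squares
def arc(img,rayf,cam,c0=(.468,-.187),z=.1,r=.0535,half=60,thr=60,band=.02):
    """walk radially inward (on plane z) from outside until a dark pixel: far-side rim edge; fit centre with fixed r"""
    c0=np.array(c0)
    g=cv2.GaussianBlur(cv2.cvtColor(img,cv2.COLOR_BGR2GRAY),(3,3),0).astype(float)
    for _ in range(4):
        a0=np.arctan2(*(c0-cam[:2])[::-1]); pts=[]
        for a in a0+np.radians(np.linspace(-half,half,61)):
            u=np.array([np.cos(a),np.sin(a)]); rr=np.arange(r+band,r-band,-.0005); v=[]
            for q in rr:
                p=rayf([*(c0+q*u),z]); v.append(g[int(round(p[1])),int(round(p[0]))] if 0<=p[0]<559 and 0<=p[1]<419 else np.nan)
            v=np.array(v); d=v[:-4]-v[4:]
            if np.isnan(v).any(): continue
            k=np.argmax(d); 
            if d[k]>25: pts.append(c0+rr[k+2]*u)
        pts=np.array(pts)
        s=least_squares(lambda c:np.linalg.norm(pts-c,axis=1)-r,c0,loss="soft_l1",f_scale=.001); c0=s.x
    e=np.linalg.norm(pts-c0,axis=1)-r
    return c0,len(pts),1e3*np.sqrt(np.median(e**2))
E
python3 - <<'E'
from fit import *
P,R=tool(); w=grab_frame("wrist")["color"]; np.savez("pics/p10",P=P,R=R); cv2.imwrite("pics/w10.png",w); print(P,R[:,0],state()["opening"],state()["contact_force"])
D=np.load("pics/p7.npz"); w7=cv2.imread("pics/w7.png")
for h in(35,55,75):
  print(h,"w10",arc(w,lambda X:wproj(P,R,X),P+R@TC[:3,3],half=h))
  print(h,"w7",arc(w7,lambda X:wproj(D["P"],D["R"],X),D["P"]+D["R"]@TC[:3,3],half=h))
  for n,f in(("scene","s7"),("side","d7")):
    print(h,n,arc(cv2.imread(f"pics/{f}.png"),lambda X:proj(n,X),-CAL[n][1].T@CAL[n][2],half=h))
E
```

```text
[ 0.4699 -0.0028  0.2625] [ 0.0078  0.0005 -1.    ] 0.013762251568122635 [ 0.8323  0.5897 -4.5446]
35 w10 (array([ 0.4671, -0.1847]), 61, np.float64(0.4545359379664535))
35 w7 (array([ 0.4677, -0.1866]), 61, np.float64(0.3877512776588182))
35 scene (array([ 0.4564, -0.1625]), 39, np.float64(2.68427639828446))
35 side (array([ 0.492 , -0.1768]), 34, np.float64(4.313704930219686))
55 w10 (array([ 0.4663, -0.1847]), 61, np.float64(0.4879630196860871))
55 w7 (array([ 0.4676, -0.186 ]), 61, np.float64(0.5581630777521801))
55 scene (array([ 0.4653, -0.1848]), 24, np.float64(1.1876429593532942))
55 side (array([ 0.4898, -0.1825]), 34, np.float64(3.472710793652171))
75 w10 (array([ 0.466 , -0.1849]), 56, np.float64(0.42533246806053143))
75 w7 (array([ 0.4675, -0.1856]), 61, np.float64(0.5841822301283981))
75 scene (array([ 0.455 , -0.1598]), 27, np.float64(3.3796811796829584))
75 side (array([ 0.4666, -0.1904]), 44, np.float64(1.250610968698236))
```

```bash
python3 - <<'E'
from h import *
m=np.array([.467,-.1855]); ax=np.array([np.cos(np.radians(6)),np.sin(np.radians(6))])
for u,v in((237.5,245),(260,233.75),(237,241.5),(259,232)):
    for z in(.176,.19): X=onz("scene",u,v,z); print(X, "along bin x from mouth", (X[:2]-m)@ax, "lat",(X[:2]-m)@[-ax[1],ax[0]])
goto([.4415,-.1885,.18]); goto([.4715,-.1855,.14]) 
E
```

```text
[ 0.5544 -0.2084  0.176 ] along bin x from mouth 0.08447551138467992 lat -0.03194788109437211
[ 0.5614 -0.2092  0.19  ] along bin x from mouth 0.09139772359185219 lat -0.03338881342482288
[ 0.5452 -0.1469  0.176 ] along bin x from mouth 0.08178331737959424 lat 0.030191446136079953
[ 0.5524 -0.1487  0.19  ] along bin x from mouth 0.0887500300608678 lat 0.027723385182331847
[ 0.5448 -0.2067  0.176 ] along bin x from mouth 0.07518267287562326 lat -0.029210092009767402
[ 0.552  -0.2074  0.19  ] along bin x from mouth 0.08225849055053643 lat -0.03069627847570181
[ 0.5396 -0.1476  0.176 ] along bin x from mouth 0.0762043982723038 lat 0.03008798742432251
[ 0.5469 -0.1493  0.19  ] along bin x from mouth 0.08326332739294946 lat 0.027621636585712598
TCP [ 0.47   -0.002   0.2622] x [ 0.0075  0.001  -1.    ] z yaw 96.03834072934185
 turn first (rotvec deg) [0. 0. 0.]  then shift cm (new axes) [  8.1838   4.8573 -18.2459]
TCP [ 0.47   -0.002   0.2622] x [ 0.0075  0.001  -1.    ] z yaw 96.03834072934185
 turn first (rotvec deg) [0. 0. 0.]  then shift cm (new axes) [ 12.2063   1.8726 -18.2639]
```

servo_tool([
  [[0,0,1.0,-1,0,0,0],[0,0,1.0,-2,0,0,0],[0,0,1.0,-2.6,0,0,0],[0,0,1.0,-2.6,0,0,0],[0,0,0.9,-2.6,0,0,0],[0,0,0,-2.6,0,0,0],[0,1,0,-2.6,0,0,0],[0,2,0,-1.6,0,0,0],[0,3,0,-0.7,0,0,0],[0,3,0,0,0,0,0],[0,2,-1.0,0,0,0,0],[0,1,-1.0,0,0,0,0]],
])

```text
time: 22.75
eef_pos: [0.4613, -0.1857, 0.1404]
eef_rot: [0.527, -0.471, -0.525, -0.474]
contact_force: [0.0, 0.5, -4.9]
opening: 0.0138
```

servo_tool([
  [[0,0,-0.5,0,0,0,0],[0,0,-0.4,0,0,0,0],[0,0,0,0,0,0,0],[0,0,0,0,0,0,0]],
])

```text
time: 23.25
eef_pos: [0.4711, -0.1854, 0.1421]
eef_rot: [0.528, -0.471, -0.524, -0.474]
contact_force: [-0.0, -0.0, -4.3]
opening: 0.0139
```

```bash
python3 - <<'E'
from h import *
for i in range(3): goto([.4715,-.1855,.11]); grab_frame("side")
P,R=tool();w=grab_frame("wrist")["color"];cv2.imwrite("pics/w11.png",w)
print(state()["joint_pos"],state()["contact_force"])
E
```

```text
TCP [ 0.4711 -0.1854  0.1421] x [ 0.0075  0.0004 -1.    ] z yaw 96.1499072434448
 turn first (rotvec deg) [0. 0. 0.]  then shift cm (new axes) [ 3.215  -0.0118 -0.0127]
TCP [ 0.471  -0.1854  0.142 ] x [ 0.0074  0.0005 -1.    ] z yaw 96.1440894343467
 turn first (rotvec deg) [0. 0. 0.]  then shift cm (new axes) [ 3.2031 -0.024  -0.0164]
TCP [ 0.471  -0.1854  0.1419] x [ 0.0073  0.0006 -1.    ] z yaw 96.1390322957631
 turn first (rotvec deg) [0. 0. 0.]  then shift cm (new axes) [ 3.1942 -0.0303 -0.0153]
[-0.3772  0.0891 -0.1922  1.2832  0.0032 -0.4842] [-0.5211 -0.1252 -4.5228]
```

servo_tool([
  [[0,0.6,0,0,0,0,0],[0,0.6,0,0,0,0,0],[0,0.4,0,0,0,0,0],[0,0.3,0,0,0,0,0],[0,0.3,0,0,0,0,0],[0,0.3,0,0,0,0,0],[0,0,0,0,0,0,0]],
])

```text
time: 24.32
eef_pos: [0.471, -0.1852, 0.1164]
eef_rot: [0.528, -0.471, -0.525, -0.474]
contact_force: [0.4, -0.8, -3.8]
opening: 0.0137
```

servo_tool([
  [[0,0.2,0,0,0,0,0],[0,0.2,0,0,0,0,0],[0,0.1,0,0,0,0,0],[0,0.1,0,0,0,0,0],[0,0,0,0,0,0,0]],
])

```text
time: 24.95
eef_pos: [0.4712, -0.1853, 0.1106]
eef_rot: [0.528, -0.471, -0.524, -0.474]
contact_force: [-0.2, 0.6, -4.8]
opening: 0.014
```

servo_tool([
  [[0,0.1,0,0,0,0,0],[0,0.1,0,0,0,0,0],[0,0,0,0,0,0,0]],
])

```text
time: 25.32
eef_pos: [0.4714, -0.1856, 0.1093]
eef_rot: [0.528, -0.471, -0.524, -0.474]
contact_force: [-1.6, -0.1, 1.5]
opening: 0.0138
```

servo_tool([
  [[0,0.1,0,0,0,0,0],[0,0,0,0,0,0,0]],
])

```text
time: 25.58
eef_pos: [0.4714, -0.1856, 0.1092]
eef_rot: [0.528, -0.471, -0.524, -0.474]
contact_force: [-4.7, -1.2, 8.6]
opening: 0.0136
```

servo_tool([
  [[25,0,0,0,0,0,0],[25,0,0,0,0,0,0],[40,0,0,0,0,0,0],[80,0,0,0,0,0,0],[80,-1,0,0,0,0,0],[80,-2,0.2,0,0,0,0],[80,-3,0.2,0,0,0,0],[80,-3,0,0,0,0,0],[80,0,0,0,0,0,0],[80,0,0,0,0,0,0]],
])

```text
time: 26.82
eef_pos: [0.4666, -0.1858, 0.1975]
eef_rot: [0.528, -0.471, -0.524, -0.474]
contact_force: [0.7, -0.4, 0.8]
opening: 0.0683
```

```bash
python3 - <<'E'
from h import *
s=state();print(s["opening"],s["contact_force"])
b=grab_frame("side")["color"];a=grab_frame("scene")["color"];P,R=tool();w=grab_frame("wrist")["color"]
print(P,R[:,0]); np.savez("pics/p12",P=P,R=R)
for n,i in(("w12",w),("s12",a),("d12",b)): cv2.imwrite(f"pics/{n}.png",i)
C=np.zeros((600,800,3),np.uint8)
q=wproj(P,R,[.467,-.1855,.14]).astype(int); print("wrist centre",q)
C[:,:500]=cv2.resize(w[q[1]-90:q[1]+90,q[0]-75:q[0]+75],(500,600),interpolation=cv2.INTER_CUBIC)
q=proj("side",[.467,-.1855,.12]).astype(int); print("side c",q)
C[:300,500:]=cv2.resize(b[q[1]-30:q[1]+30,q[0]-30:q[0]+30],(300,300),interpolation=cv2.INTER_CUBIC)
q=proj("scene",[.467,-.1855,.12]).astype(int)
C[300:,500:]=cv2.resize(a[q[1]-30:q[1]+30,q[0]-30:q[0]+30],(300,300),interpolation=cv2.INTER_CUBIC)
cv2.imwrite("pics/c12.png",np.clip(C*1.2,0,255).astype(np.uint8))
E
```

```text
0.0682618639840139 [ 0.6819 -0.4141  0.765 ]
[ 0.4662 -0.1856  0.1967] [ 0.0055  0.0014 -1.    ]
wrist centre [280 208]
side c [274 265]
```

View pics/c12.png

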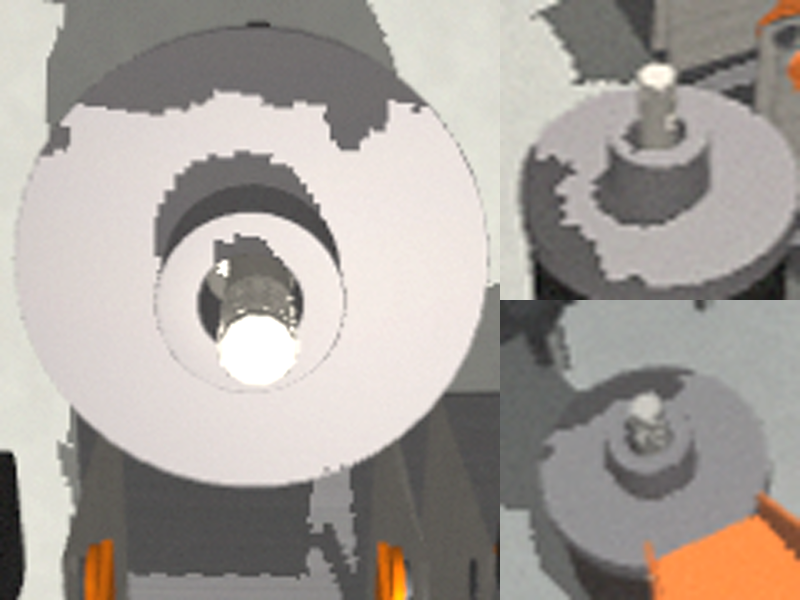

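```bash
python3 - <<'E'
from h import *
D=np.load("pics/p12.npz");P,R=D["P"],D["R"]
def wz(u,v,z): o,d=wray(P,R,u,v); return o+d*(z-o[2])/d[2]
st=wz(282.4,222.7,.170);hu=wz(279.9,208.8,.139);print("stud",st,"hub",hu,"lid",wz(280.6,194.8,.109))
print("stud-hub in tool",100*R.T@(st-hu)); print("hub z", 100*R.T@(hu-P))
goto([hu[0],hu[1],.08])
E
```

```text
stud [ 0.4674 -0.1842  0.17  ] hub [ 0.4673 -0.1861  0.139 ] lid [ 0.4639 -0.1861  0.109 ]
stud-hub in tool [-3.0996 -0.0551  0.1911]
hub z [ 5.7686 -0.0692 -0.0698]
TCP [ 0.4662 -0.1856  0.1967] x [ 0.0054  0.0014 -1.    ] z yaw 96.14773740295668
 turn first (rotvec deg) [0. 0. 0.]  then shift cm (new axes) [11.6673 -0.0412 -0.0741]
```

servo_tool([
  [[80,2.5,0,-0.1,0,0,0],[80,3,0,0,0,0,0],[80,3,0,0,0,0,0],[80,2,0,0,0,0,0],[80,1.0,0,0,0,0,0],[80,0.4,0,0,0,0,0],[80,0.3,0,0,0,0,0],[80,0,0,0,0,0,0],[80,0,0,0,0,0,0]],
])

```text
time: 28.1
eef_pos: [0.4679, -0.1868, 0.0761]
eef_rot: [0.528, -0.471, -0.524, -0.474]
contact_force: [0.1, -0.0, 0.1]
opening: 0.0682
```

servo_tool([
  [[62,0,0,0,0,0,0],[56,0,0,0.05,0,0,0],[52,0,0,0,0,0,0],[48,0,0,0,0,0,0],[44,0,0,0,0,0,0],[40,0,0,0,0,0,0],[30,0,0,0,0,0,0],[30,0,0,0,0,0,0]],
], force=30)

```text
time: 29.1
eef_pos: [0.4678, -0.1865, 0.0762]
eef_rot: [0.528, -0.471, -0.524, -0.474]
contact_force: [-0.9, -2.1, 5.4]
opening: 0.0439
```

servo_tool([
  [[30,-0.1,0,0,0,0,0],[30,-0.1,0,0,0,0,0],[30,-0.1,0,0,0,0,0],[30,0,0,0.1,0,0,0],[30,-0.1,0,0,0,0,0],[30,-0.1,0,0,0,0,0],[30,0,0,0,0,0,0]],
])

```text
time: 29.98
eef_pos: [0.4675, -0.1852, 0.0807]
eef_rot: [0.528, -0.471, -0.524, -0.474]
contact_force: [0.1, -0.9, -2.7]
opening: 0.0441
```

```bash
python3 - <<'E'
from h import *
s=state();print(s["eef_pos"],s["opening"],s["contact_force"],s["torque"])
C=np.zeros((600,800,3),np.uint8)
P,R=tool();w=grab_frame("wrist")["color"];cv2.imwrite("pics/w13.png",w)
b=grab_frame("side")["color"];cv2.imwrite("pics/d13.png",b)
g=cv2.cvtColor(w,cv2.COLOR_BGR2GRAY); 
q=wproj(P,R,[.4674,-.185,.170]);print("stud px",q)
# bright stud top blob
m=((g>150)).astype(np.uint8); n,l,st,c=cv2.connectedComponentsWithStats(m)
for i in range(1,n):
    if st[i,4]>60 and np.hypot(*(c[i]-q))<90: print(st[i],c[i])
E
```

```text
[ 0.4675 -0.1852  0.0807] 0.04414897518941265 [ 0.0863 -0.9    -2.6598] [ 0.0162 -0.0089 -0.0402]
stud px [279.663  328.6392]
[ 226  295  114   56 3128] [283.4377 325.0403]
```

servo_tool([
  [[30,-0.3,0,0,0,0,0],[30,-0.5,0,0,0,0,0],[30,-0.7,0,0,0,0,0],[30,-0.8,0,0,0,0,0],[30,-0.8,0,0,0,0,0],[30,-0.4,0,0,0,0,0],[30,0,0,0,0,0,0]],
])

```text
time: 30.95
eef_pos: [0.4674, -0.1853, 0.116]
eef_rot: [0.528, -0.471, -0.524, -0.474]
contact_force: [-0.0, -0.2, -2.3]
opening: 0.0443
```

servo_tool([
  [[30,-0.5,0,0,0,0,0],[30,-0.8,0,0,0,0,0],[30,-1,0,0,0,0,0],[30,-1,0,0,0,0,0],[30,-1,0,0,0,0,0],[30,-1,0,0,0,0,0],[30,-1,0,0,0,0,0],[30,-0.5,0,0,0,0,0],[30,-0.3,0,0,0,0,0],[30,0,0,0,0,0,0],[30,0,0,0,0,0,0]],
])

```text
time: 32.33
eef_pos: [0.4665, -0.1852, 0.1863]
eef_rot: [0.528, -0.471, -0.525, -0.474]
contact_force: [-0.6, 0.1, -2.3]
opening: 0.0438
```

```bash
python3 - <<'E'
from h import *
s=state();P,R=tool();print(P,R[:,0],s["opening"],s["contact_force"],s["torque"],np.abs(s["joint_velocities"]).max())
a=grab_frame("scene")["color"];b=grab_frame("side")["color"];cv2.imwrite("pics/s14.png",a);cv2.imwrite("pics/d14.png",b)
# seat check: bright (lit steel) inner lid region in side view just above barrel rim; stud top expected px
X=np.array([.467,-.1855])
for z in(.105,.125,.15,.17,.18,.19,.2,.21):
    p=proj("side",[*X,z]); u,v=np.round(p).astype(int); print(z,p, b[v,u-8:u+9:2].mean(1).astype(int))
for x in(-.06,0,.06): print(proj("side",[X[0]+x,X[1],.1]))
E
```

```text
[ 0.4665 -0.1852  0.1863] [ 0.0063  0.001  -1.    ] 0.04379287068940572 [-0.6082  0.1123 -2.3328] [-0.0035  0.0399  0.0128] 0.0022721290864004093
0.105 [274.5814 270.2313] [107 107  99 109 116 110  96 105 104]
0.125 [274.4519 263.7237] [107 108 104  96 113 116 100 104  99]
0.15 [274.2851 255.3392] [82 87 87 88 85 88 88 85 84]
0.17 [274.1476 248.4226] [80 80 79 78 79 79 82 77 75]
0.18 [274.0774 244.8921] [ 80  80  81  79  77  79  76 155 146]
0.19 [274.0061 241.3119] [ 79  82  80  78  77  76  80  80 130]
0.2 [273.9339 237.6811] [80 81 85 82 82 95 87 81 75]
0.21 [273.8607 233.9986] [81 84 87 85 91 96 39 30 35]
[248.4994 278.1954]
[274.6132 271.8314]
[299.9208 265.6638]
```

```bash
python3 - <<'E'
from h import *
from scipy.optimize import least_squares
def near(n,img,z0=.1,r=.054):
    g=cv2.GaussianBlur(cv2.cvtColor(img,cv2.COLOR_BGR2GRAY),(3,3),0).astype(float); cam=-CAL[n][1].T@CAL[n][2]; c=np.array([.467,-.1855]); a0=np.arctan2(*(cam[:2]-c)[::-1])
    pts=[]
    for a in a0+np.radians(np.linspace(-55,55,41)):
        u=np.array([np.cos(a),np.sin(a)]); rr=np.arange(r-.015,r+.015,.0005)
        v=cv2.remap(g.astype(np.float32),np.array([proj(n,[*(c+q*u),z0]) for q in rr],np.float32)[None],None,cv2.INTER_LINEAR)[0]
        d=v[:-4]-v[4:]; k=np.argmax(d)
        if d[k]>15: pts.append(np.r_[rr[k+2],np.degrees(a-a0),d[k]])
    return np.array(pts)
for n,f in(("side","d14"),("scene","s14")):
    p=near(n,cv2.imread(f"pics/{f}.png"))
    print(n,len(p)); 
    if len(p): print((p[::4]*[1000,1,1]).round(1).tolist())
# has the desk changed elsewhere? diff vs start, listing blobs
for n in("scene","side"):
    a=cv2.imread(f"pics/{n}0.png").astype(int);b=cv2.imread(f"pics/{'s14' if n=='scene' else 'd14'}.png").astype(int)
    m=(np.abs(a-b).max(2)>45).astype(np.uint8); k,l,st,c=cv2.connectedComponentsWithStats(cv2.morphologyEx(m,cv2.MORPH_OPEN,np.ones((3,3)))); print(n,[s.tolist() for s in st[1:] if s[4]>25])
E
```

```text
side 41
[[40.5, -55.0, 43.3], [42.0, -44.0, 48.8], [44.5, -33.0, 34.2], [46.0, -22.0, 24.7], [44.5, -11.0, 25.9], [46.5, 0.0, 21.6], [45.0, 11.0, 24.7], [45.5, 22.0, 23.5], [46.5, 33.0, 27.7], [46.5, 44.0, 26.8], [47.5, 55.0, 21.2]]
scene 39
[[47.5, -49.5, 16.4], [46.0, -38.5, 32.7], [44.0, -27.5, 28.3], [45.0, -16.5, 22.9], [43.0, -5.5, 28.7], [42.5, 5.5, 21.3], [42.5, 16.5, 26.6], [43.5, 27.5, 28.4], [45.0, 38.5, 31.3], [44.5, 49.5, 29.6]]
scene [[265, 0, 39, 78, 2376], [409, 2, 30, 36, 427], [236, 5, 29, 56, 1154], [159, 13, 7, 5, 26], [157, 14, 101, 232, 9946], [228, 15, 5, 26, 108], [182, 25, 7, 8, 43], [393, 39, 7, 11, 62], [306, 70, 65, 29, 1272], [269, 94, 37, 34, 655], [408, 180, 9, 7, 45], [401, 183, 16, 13, 115], [387, 184, 26, 26, 165], [221, 200, 32, 27, 453], [230, 222, 26, 21, 198], [222, 229, 6, 8, 36], [259, 250, 11, 8, 66], [246, 256, 9, 9, 64], [266, 262, 10, 8, 60], [252, 268, 10, 9, 63]]
side [[0, 0, 84, 197, 5923], [91, 0, 17, 23, 331], [162, 0, 15, 22, 243], [181, 1, 36, 20, 532], [241, 0, 14, 16, 150], [244, 0, 46, 33, 577], [263, 0, 38, 34, 447], [238, 14, 7, 7, 38], [60, 23, 18, 6, 91], [84, 23, 9, 18, 85], [61, 28, 26, 22, 361], [238, 35, 56, 202, 3808], [256, 34, 7, 5, 34], [263, 37, 35, 107, 2784], [89, 42, 6, 5, 28], [70, 49, 37, 66, 1378], [297, 72, 6, 35, 154], [237, 82, 3, 10, 30], [86, 163, 17, 13, 114], [223, 162, 16, 19, 192], [212, 180, 38, 13, 262], [72, 192, 40, 41, 912], [38, 198, 10, 9, 46], [324, 213, 25, 18, 275], [0, 220, 9, 40, 206], [244, 220, 54, 68, 1408], [297, 230, 8, 10, 54], [88, 237, 21, 26, 297], [77, 239, 3, 15, 45], [284, 244, 12, 6, 39], [0, 258, 35, 11, 123], [90, 263, 5, 11, 38], [0, 277, 9, 22, 118], [55, 281, 4, 9, 30], [69, 299, 26, 23, 232], [0, 301, 278, 86, 11699]]
```

```bash
python3 - <<'E'
from h import *
s=state();print(s["time"],s["eef_pos"],s["opening"],s["contact_force"]); print(bot.job_done())
E
```

```text
32.425 [ 0.4665 -0.1852  0.1863] 0.04399199580703087 [-0.4478  0.945  -2.0101]
the job is handed in; nothing more can be done
None
```

I tipped the full bin by its bar and swung it back level. Then I carried the nested lids by the stud, seated them on the barrel, and lifted off the outer lid alone. I handed the job in at 32.4 s, with the gripper still holding the outer lid by its hub.

**What the last checks showed**
- **Castings and bin:** the bin looked empty and level. Three castings were plain in the barrel; the fourth showed only as a bright patch by the bin-side wall, so I am less sure of it.
- **Seating:** contact came at exactly the predicted height (TCP z 0.109 m), and I pressed to about 9 N. The steel edge of the inner lid looked roughly centred in both fixed cameras. The side view hinted at 2–3 mm off centre, within the 3 mm of play.
- **Outer lid:** it was lifted 110 mm from nested, which puts its rim about 33 mm above the stud top. It is held within about 0.4° of level and still, and the load (about 2 N) fits the outer lid alone.
- **Rest of the desk:** before-and-after images show no change at the cab, wing, sanding block or other bins.

**What failed or disagreed**
- The fingertips really lie about 40 mm behind the reported TCP. My first close on the bar missed because of this; I corrected for it from the pictures.
- Swinging the bin onto its back stop put about 47 N on the wrist through the fingers. That is well below the 120 N wrist limit. It is above the 40 N limit on the arm and gripper body, which I take not to apply to fingers holding the bar.
- I had used all 12 picture views by then, so the final pose was checked only by numbers from the images and the force reading.

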